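# Seat two game cartridges and switch the console on

## Robot

A 6-joint arm with a two-finger parallel gripper is mounted at the origin on the work surface. World frame = base frame: x ahead of the robot, y to its left, z up, the work surface at z = 0. Lengths are in m, angles in degrees, forces in N, time in s.
With the tool pointing down it reaches from about 0.325 to 0.85 m from the base axis. Payload 15.5 kg.
Tool frame: the origin (TCP) lies at the very end of the fingers, on their centre line; the grasp point (between the pads) lies arm.grip_depth behind it (arm.grip_depth is the distance from the TCP to the grasp point, in m); z points along the fingers, y is the direction in which the jaws open and shut (so a half turn about z gives the same grasp; the last joint's range is limited). The gripper opens to 91 mm and grips with 3 to 60 N. Pads are 32 mm wide; open, the fingers measure 118 mm over their backs; the gripper's body (76 mm by 178 mm) begins 60 mm behind the grasp point.
Start: joints at [64.486, 28.281, 77.091, -0, 74.628, -5.472], TCP at [0.214, 0.587, 0.214] pointing down, gripper open.
Joint ranges: [-166.48, 166.48], [-47.26, 123.95], [12.59, 153.08], [-70.14, 250.14], [6.76, 159.57], [-176.63, 176.63]. Speed limits (degrees/s): [108.29, 108.29, 147.25, 172.46, 172.46, 172.46].

## Interface

Orientations are given as a 3x3 rotation matrix whose columns are the frame's x, y, z axes.
In Python, from rig import arm gives the robot as it stands. Calls block until the motion is done:
- arm.move_to(position, orientation): joint-space move of the TCP to a pose.
- arm.move_l(position, orientation=None, feed=0.15): straight line of the TCP; orientation=None keeps the orientation; feed is the mean speed in m/s.
- arm.move_joints(angles): joint-space move.
- arm.grip(opening): finger opening in m; the grip force is fixed at half the most; returns when the fingers have stopped.
- arm.sleep(seconds).
- arm.solve_ik(position, orientation): joint angles nearest the present ones, or None.
- arm.snapshot(name): name is "scene" or "top" or "wrist"; returns the picture (400x640x3 uint8, red, green, blue); there is no depth.
- arm.get_calibration(name): a dict with "intrinsics" (3x3 intrinsics, pixels), "cam_to_world" (4x4, takes a point from camera to world coordinates). Camera axes: x right, y down, z forward; pixel columns grow to the right and rows downward; lengths in m; the calibration is good to about 2 mm. A picture is of the moment at which its call begins: read the wrist's pose just before it. get_calibration takes no time and is no camera call; for the wrist camera it gives the pose at the moment of the call.
A pose or a line that the arm cannot do raises arm.Unreachable and nothing moves.
- arm.sign_off(): hands the job in, once; it reports no verdict.
Readings, each from a call of its own:
- arm.current_t(): time.
- arm.current_joint_positions(): joint angles.
- arm.current_dq(): joint speeds.
- arm.current_tau(): joint torques, N m.
- arm.current_ee_pos(): TCP position.
- arm.current_tool_rot(): TCP orientation.
- arm.current_force(): force on the tool from outside, world axes, zero at the start.
- arm.current_torque(): the same for the moment, N m.
- arm.current_width(): finger opening in m.
Only numpy, scipy, OpenCV 4.12 (cv2) and the standard library are available. Lean on these libraries where they do the work, as an engineer would, in place of code of your own. Each camera call takes 0.05 s, during which the arm holds its last target. There are 200 camera calls.

## Task

Get the orange console ready to play: with a fingertip, lightly push the raised blue cartridge down until it is fully home in its slot, then the raised green one the same way, and last press the red power button fully in. Leave the yellow cartridge raised and the white eject button alone, do not pull or lift anything, and do not disturb the cat figurine or the other loose things around.

Things in the scene. Friction and masses are not known exactly. Their poses are not given: they have to be found in the camera images.
- console: orange game console fixed to the shelf, 220 mm (x) x 360 mm (y) x 60 mm high, flat deck on top; origin under its centre, x points away from the robot at zero yaw, z up. Three slots in a row 55 mm behind its centre (+x), at y = -100, 0 and +100 mm; two buttons 60 mm in front of its centre (-x), at y = -110 and +110 mm
- wood_box: small wooden box with a hinged lid and brass knob, 130 x 170 x about 80 mm plus knob, fixed on the shelf to the right; origin under its centre
- tray: clear plastic tray, 200 x 170 x 35 mm, fixed on the shelf to the left, holding the two spare cartridges; origin under its centre
- blue_top (a point): blue cartridge, standing in one of the console's three top slots (which colour is in which slot varies). Head 20 mm thick (console x) x 66 mm wide (console y) x 40 mm high, its walls vertical; the point is the centre of its flat top, about 112 mm above the shelf, when raised; axes as the console's
- blue (a joint): blue cartridge: m pushed down from raised: starts at 0 to 0.002; 0.012 is fully home (hard stop), head on the deck; negative is pulled up. Friction about 2.5 N; stays where it is left. The head rides on a cushion spring (1.8 N per mm, 6 mm of give): while pushed, the top is about 1.4 mm lower than this value tells, and more once the stop is reached; it springs back when let go
- green_top (a point): green cartridge, standing in one of the console's three top slots (which colour is in which slot varies). Head 20 mm thick (console x) x 66 mm wide (console y) x 40 mm high, its walls vertical; the point is the centre of its flat top, about 112 mm above the shelf, when raised; axes as the console's
- green (a joint): green cartridge: m pushed down from raised: starts at 0 to 0.002; 0.012 is fully home (hard stop), head on the deck; negative is pulled up. Friction about 2.5 N; stays where it is left. The head rides on a cushion spring (1.8 N per mm, 6 mm of give): while pushed, the top is about 1.4 mm lower than this value tells, and more once the stop is reached; it springs back when let go
- yellow_top (a point): yellow cartridge, standing in one of the console's three top slots (which colour is in which slot varies). Head 20 mm thick (console x) x 66 mm wide (console y) x 40 mm high, its walls vertical; the point is the centre of its flat top, about 112 mm above the shelf, when raised; axes as the console's
- yellow (a joint): yellow cartridge: m pushed down from raised: starts at 0 to 0.002; 0.012 is fully home (hard stop), head on the deck; negative is pulled up. Friction about 2.5 N; stays where it is left. The head rides on a cushion spring (1.8 N per mm, 6 mm of give): while pushed, the top is about 1.4 mm lower than this value tells, and more once the stop is reached; it springs back when let go
- power_top (a point): red power button: round push button, 34 mm across, standing 14 mm proud of the console deck, near the front (robot-side) edge, at the left or the right (which is which varies); the point is the centre of its flat top, about 74 mm above the shelf when out
- power (a joint): red power button: m pressed in: 0 out, 0.008 fully in (hard stop). Friction about 2.5 N; stays where it is left. The cap rides on a cushion spring (1.8 N per mm, 6 mm of give): while pushed, the top is about 1.4 mm lower than this value tells, and more once the stop is reached; it springs back when let go
- eject_top (a point): white eject button: round push button, 34 mm across, standing 14 mm proud of the console deck, near the front (robot-side) edge, at the left or the right (which is which varies); the point is the centre of its flat top, about 74 mm above the shelf when out
- eject (a joint): white eject button: m pressed in: 0 out, 0.008 fully in (hard stop). Friction about 2.5 N; stays where it is left. The cap rides on a cushion spring (1.8 N per mm, 6 mm of give): while pushed, the top is about 1.4 mm lower than this value tells, and more once the stop is reached; it springs back when let go
- cat: white ceramic cat figurine, 44 mm across, 69 mm tall, standing loose on the console deck midway between the two buttons; origin under its base
- spare_red: spare red cartridge lying flat in the clear plastic tray at the left, 60 x 66 x 20 mm; origin under its centre
- spare_grey: spare grey cartridge lying flat in the clear plastic tray at the left, 60 x 66 x 20 mm; origin under its centre
- opener: flat steel bottle opener, about 140 mm long, 4 mm thick, lying on the shelf beyond the console; origin near its middle
- mug: blue mug, 80 mm across, 90 mm high, on the shelf to the left of and beyond the console; origin under its base
- gamepad: grey game controller, 60 x 130 x 26 mm, on the shelf beyond the console; origin under its centre

How it is judged (in metres and radians):
On the way, in this order (a step that is already met when the one before it is completed fails the run):
1. the blue cartridge is pushed home (value of joint blue above 0.009 m), for 0.1 s.
2. then the green cartridge is pushed home (value of joint green above 0.009 m), for 0.1 s.
3. then the power button is pressed in (value of joint power above 0.006 m), for 0.1 s.
At the end, for the whole second after the job is handed in: Blue and green cartridges home to within 3 mm, power button in to within 2 mm, yellow cartridge within 3 mm of its start, eject button in by less than 2 mm, the cat upright, and the cat, mug, opener, controller and spare cartridges within 10 mm of where they stood (value of joint each of blue, green above 0.009 m and value of joint power above 0.006 m and distance of yellow_top from where it was at the start of the episode below 0.003 m and value of joint eject below 0.002 m and angle between cat's own z axis and vertical below 0.15 rad and distance of each of cat, spare_red, spare_grey, opener, mug, gamepad from where it was at the start of the episode below 0.01 m); the robot touches nothing.
It fails at once if out of order: the green cartridge is pushed down before the blue one is home, or the power button is pressed before both cartridges are home ((value of joint green above 0.005 m and value of joint blue below 0.0085 m) or (value of joint power above 0.003 m and value of joint any of blue, green below 0.0085 m)).
It fails at once if the yellow cartridge is moved by 3 mm or the eject button pressed by 2 mm (distance of yellow_top from where it was at the start of the episode above 0.003 m or value of joint eject above 0.002 m).
It fails at once if a cartridge is pulled up (value of joint any of blue, green, yellow below -0.004 m).
It fails at once if a cartridge or the button is pushed harder than 20 N (contact force between the fingers and blue above 20 N or contact force between the fingers and green above 20 N or contact force between the fingers and power above 20 N).
It fails at once if a loose bystander is shoved or lifted by more than 15 mm, or the cat tips (distance of any of cat, spare_red, spare_grey, opener, mug, gamepad from where it was at the start of the episode above 0.015 m or angle between cat's own z axis and vertical above 0.3 rad).
It also fails if it takes over 48 s, if anything falls off the work surface, if the arm or the gripper's body presses on something with over 40 N, if the wrist force passes 120 N, or if a joint passes its speed limit or range.

## Working session

There is one attempt and no reset: what is moved stays moved. The work goes in short steps, each a Python script; the robot and the scene stay as the last script left them, time stands still between calls to the robot, and variables do not carry over. Pictures are saved under pics/ and viewed, about 8 in all and at most 12, crops included, and the job is handed in when it is done.

```bash
mkdir -p pics; ls
python3 - <<'E'
from rig import arm
import cv2
for n in("top","scene"):
    im=arm.snapshot(n); cv2.imwrite(f"pics/{n}0.png",im[:,:,::-1])
    c=arm.get_calibration(n); print(n,c["intrinsics"],c["cam_to_world"])
print(arm.current_t(),arm.current_width(),arm.grip_depth)
print(arm.current_tool_rot(),arm.current_force())
E
```

```text
pics
top [[365.62639042   0.         322.8291712 ]
 [  0.         365.62639042 202.38686902]
 [  0.           0.           1.        ]] [[-1.91146827e-03 -9.88909214e-01  1.48508962e-01  4.56412915e-01]
 [-9.99922499e-01  6.31418228e-05 -1.24496096e-02 -1.25704692e-02]
 [ 1.23021565e-02 -1.48521249e-01 -9.88832693e-01  1.18264045e+00]
 [ 0.00000000e+00  0.00000000e+00  0.00000000e+00  1.00000000e+00]]
scene [[390.01169803   0.         317.69971823]
 [  0.         390.01169803 206.59896273]
 [  0.           0.           1.        ]] [[-0.74127004  0.52832413 -0.41399558  1.096698  ]
 [ 0.67113753  0.57454348 -0.46848074  0.53806687]
 [-0.00965122 -0.62511871 -0.78047002  0.99845097]
 [ 0.          0.          0.          1.        ]]
0.1 0.09125832077912778 0.0188
[[-9.39446752e-01  3.42694535e-01 -5.05154585e-04]
 [ 3.42694885e-01  9.39446200e-01 -1.02564960e-03]
 [ 1.23081043e-04 -1.13665708e-03 -9.99999346e-01]] [ 0.45140137 -0.56889015 -0.40883858]
```

View pics/top0.png

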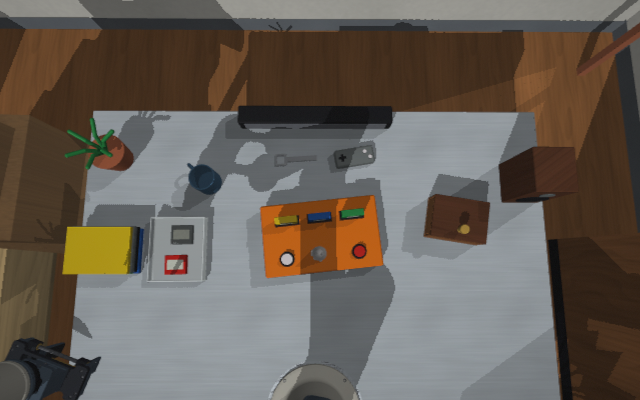

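View pics/scene0.png

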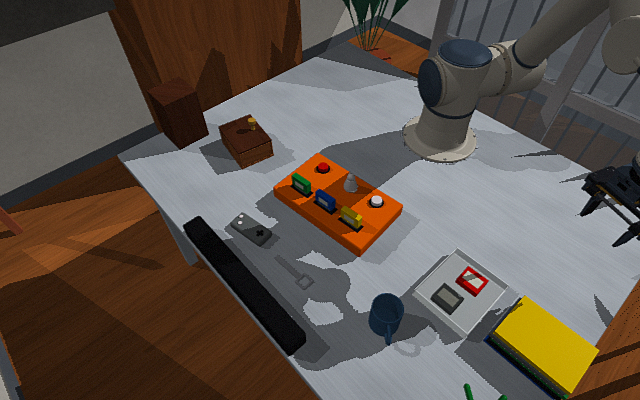

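The top view shows yellow near (285,220), blue (319,216), green (352,213), white eject (287,259), red power (360,251) and the cat (319,254). I'll enlarge that area for better pixel positions.

Run:
```python
import cv2
im=cv2.imread("pics/top0.png")[190:282,255:390]
cv2.imwrite("pics/c0.png",cv2.resize(im,None,fx=5.9,fy=5.9,interpolation=cv2.INTER_NEAREST))
```

```text
(no output)
```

View pics/c0.png

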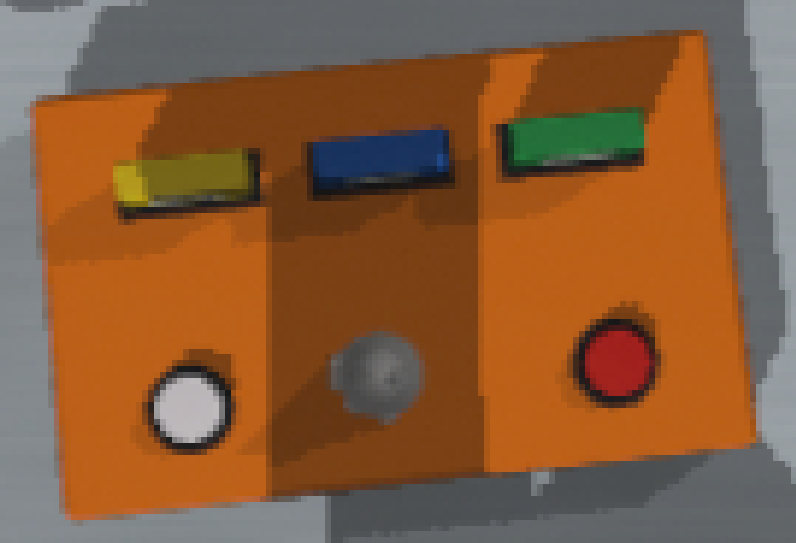

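Enlarged crop, in crop pixels: tops of yellow (185,178), blue (380,157), green (575,135); white (190,406) and red (618,362). Next I'll fit the console pose to these five points.

```bash
cat > h.py <<'E'
from rig import arm
import numpy as np, cv2
from scipy.optimize import least_squares
P={'yellow':[.055,.1,.112],'blue':[.055,0,.112],'green':[.055,-.1,.112],'eject':[-.06,.11,.074],'power':[-.06,-.11,.074]}
def world(q,p):
    c,s=np.cos(q[2]),np.sin(q[2]); return np.array([q[0]+c*p[0]-s*p[1],q[1]+s*p[0]+c*p[1],p[2]])
def proj(cal,w):
    T=np.linalg.inv(cal["cam_to_world"]); v=cal["intrinsics"]@(T[:3,:3]@w+T[:3,3]); return v[:2]/v[2]
def fit(cal,px):
    f=lambda q:np.concatenate([proj(cal,world(q,P[k]))-px[k] for k in px])
    r=least_squares(f,[.5,0,0]); return r.x,r.fun.reshape(-1,2)
def rot(yaw): # jaws along console x, pointing down
    c,s=np.cos(yaw),np.sin(yaw); y=np.array([c,s,0]); z=np.array([0,0,-1.]); return np.column_stack([np.cross(y,z),y,z])
E
python3 - <<'E'
from h import *
c={'yellow':(185,178),'blue':(380,157),'green':(575,135),'eject':(190,406),'power':(618,362)}
px={k:(np.array(v)+.5)/5.9-.5+[255,190] for k,v in c.items()}
q,r=fit(arm.get_calibration("top"),px); print(q,np.degrees(q[2])); print(r.round(2))
np.save("q.npy",q)
for k in P: print(k,world(q,P[k]).round(4))
for a in (0,np.pi):
  for k in('blue','green','power'):
    w=world(q,P[k]); print(k,a,arm.solve_ik(w+[0,0,.1],rot(q[2]+a)),arm.solve_ik(w-[0,0,.015],rot(q[2]+a)))
E
```

```text
[ 0.52252794 -0.02074745  0.10571655] 6.05711189378018
[[-0.72 -0.35]
 [ 0.09 -0.38]
 [ 0.72 -0.22]
 [-0.21  0.71]
 [ 0.12  0.22]]
yellow [0.5667 0.0845 0.112 ]
blue [ 0.5772 -0.0149  0.112 ]
green [ 0.5878 -0.1144  0.112 ]
eject [0.4513 0.0823 0.074 ]
power [ 0.4745 -0.1365  0.074 ]
blue 0 [-7.40757092e+00  2.45471646e+01  8.41316358e+01 -2.54444375e-14
  7.13211995e+01 -1.34646828e+01] [-7.40757092e+00  3.23683473e+01  9.12506176e+01 -2.54444375e-14
  5.63810351e+01 -1.34646828e+01]
green 0 [-1.67248450e+01  2.62607126e+01  8.10850555e+01 -2.54444375e-14
  7.26542319e+01 -2.27819569e+01] [-1.67248450e+01  3.37593976e+01  8.81144001e+01 -2.54444375e-14
  5.81262023e+01 -2.27819569e+01]
power 0 [-2.29796612e+01  2.06103104e+01  9.81974371e+01 -2.54444375e-14
  6.11922525e+01 -2.90367731e+01] [-2.29796612e+01  3.08326095e+01  1.04847420e+02 -2.54444375e-14
  4.43199710e+01 -2.90367731e+01]
blue 3.141592653589793 [-7.40757092e+00  2.45471646e+01  8.41316358e+01 -2.54444375e-14
  7.13211995e+01  1.66535317e+02] [-7.40757092e+00  3.23683473e+01  9.12506176e+01 -2.54444375e-14
  5.63810351e+01  1.66535317e+02]
green 3.141592653589793 [-1.67248450e+01  2.62607126e+01  8.10850555e+01 -2.54444375e-14
  7.26542319e+01  1.57218043e+02] [-1.67248450e+01  3.37593976e+01  8.81144001e+01 -2.54444375e-14
  5.81262023e+01  1.57218043e+02]
power 3.141592653589793 [-2.29796612e+01  2.06103104e+01  9.81974371e+01 -2.54444375e-14
  6.11922525e+01  1.50963227e+02] [-2.29796612e+01  3.08326095e+01  1.04847420e+02 -2.54444375e-14
  4.43199710e+01  1.50963227e+02]
```

Run:
```python
from h import *
q=np.load("q.npy"); R=rot(q[2]); b=world(q,P['blue'])
p=arm.current_ee_pos(); arm.move_l([p[0],p[1],.27])
arm.grip(0.0)
arm.move_to([b[0],b[1],.25],R); arm.sleep(.3)
cal=arm.get_calibration("wrist"); im=arm.snapshot("wrist"); cv2.imwrite("pics/w0.png",im[:,:,::-1])
np.savez("w0.npz",**cal)
print(arm.current_t(),arm.current_width(),arm.current_ee_pos(),arm.current_force())
for k in P: print(k,proj(cal,world(q,P[k])).round(1))
```

```text
4.8333 -1.2626587901073754e-05 [ 0.57722882 -0.01475439  0.25000806] [-0.17630557 -0.48340132  0.18442069]
yellow [324.   70.9]
blue [323.8 185. ]
green [323.7 280.2]
eject [202.   62.1]
power [221.8 270.4]
```

View pics/w0.png

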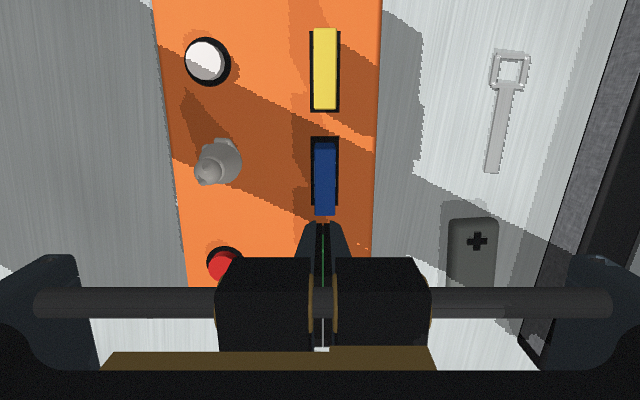

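Wrist view: the fingers line up with the blue head in x. The yellow top is centred at about (325,68) and the eject cap at about (207,61), within 1–5 mm of the fit, which is good enough. I'll press blue with force monitoring.

```bash
cat >> h.py <<'E'
def press(k,travel,zhome,dx=0.0,lim=6.5):
    """Step down 1 mm at a time till the force climbs past `lim` (stop reached) or the depth limit, then retreat."""
    q=np.load("q.npy"); w=world(q,P[k])+[dx,0,0]; R=rot(q[2])
    arm.move_to([w[0],w[1],.20],R); arm.move_l([w[0],w[1],w[2]+.004],feed=.1); arm.sleep(.3)
    f0=arm.current_force()[2]; z=w[2]+.004; log=[]
    while z>zhome-.0055:
        z-=.001; arm.move_l([w[0],w[1],z],feed=.01); arm.sleep(.08)
        f=np.mean([arm.current_force()[2] for _ in range(3)])-f0
        log.append((round(arm.current_ee_pos()[2]*1e3,1),round(f,2)))
        if f>lim: break
    arm.sleep(.15); arm.move_l([w[0],w[1],w[2]+.004],feed=.03); arm.move_l([w[0],w[1],.20],feed=.15)
    print(k,log,"t",arm.current_t())
E
python3 - <<'E'
from h import *
press('blue',.012,.100)
im=arm.snapshot("scene"); cv2.imwrite("pics/s1.png",cv2.resize(im[140:260,260:420,::-1],None,fx=5,fy=5,interpolation=cv2.INTER_CUBIC))
E
```

```text
blue [(np.float64(115.0), np.float64(0.35)), (np.float64(114.0), np.float64(0.04)), (np.float64(113.0), np.float64(0.1)), (np.float64(112.0), np.float64(0.12)), (np.float64(111.0), np.float64(-0.49)), (np.float64(110.0), np.float64(0.42)), (np.float64(109.1), np.float64(2.38)), (np.float64(108.0), np.float64(2.61)), (np.float64(107.0), np.float64(2.29)), (np.float64(106.0), np.float64(2.83)), (np.float64(105.0), np.float64(2.43)), (np.float64(104.0), np.float64(1.74)), (np.float64(103.0), np.float64(2.36)), (np.float64(102.0), np.float64(1.95)), (np.float64(101.0), np.float64(3.17)), (np.float64(100.0), np.float64(2.34)), (np.float64(99.0), np.float64(2.51)), (np.float64(98.0), np.float64(3.5)), (np.float64(97.1), np.float64(6.16)), (np.float64(96.1), np.float64(7.13))] t 14.7833
```

View pics/s1.png

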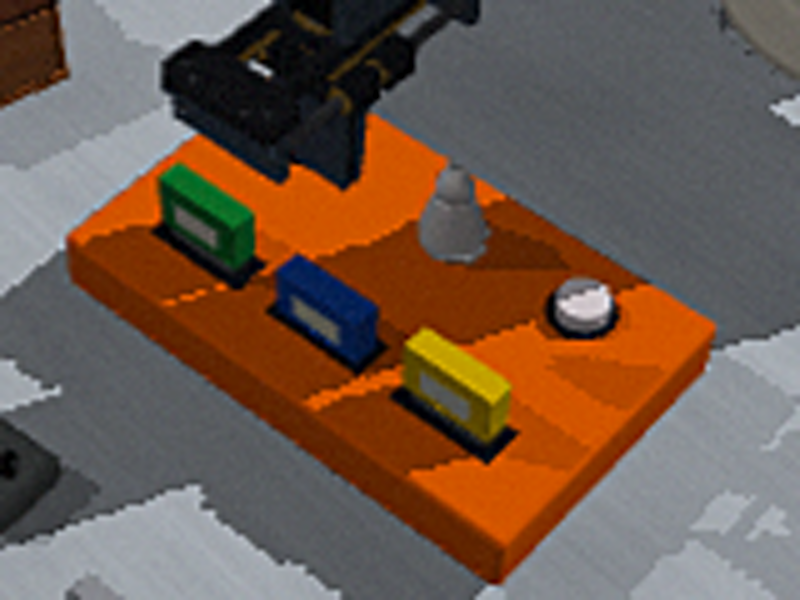

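Blue sits visibly lower, with its base on the deck at about (325,330) in the crop, and the force rose sharply at the stop. Green and yellow are still raised and the cat is upright. Green is next.

Run:
```python
from h import *
press('green',.012,.100)
im=arm.snapshot("scene"); cv2.imwrite("pics/s2.png",cv2.resize(im[140:260,260:420,::-1],None,fx=5,fy=5,interpolation=cv2.INTER_CUBIC))
```

```text
green [(np.float64(115.0), np.float64(0.53)), (np.float64(114.0), np.float64(-0.33)), (np.float64(113.0), np.float64(0.81)), (np.float64(112.0), np.float64(0.18)), (np.float64(111.1), np.float64(0.72)), (np.float64(110.0), np.float64(2.38)), (np.float64(109.0), np.float64(2.28)), (np.float64(108.0), np.float64(2.73)), (np.float64(107.0), np.float64(1.64)), (np.float64(106.0), np.float64(2.04)), (np.float64(105.0), np.float64(2.14)), (np.float64(104.0), np.float64(1.98)), (np.float64(103.0), np.float64(1.92)), (np.float64(102.0), np.float64(2.96)), (np.float64(101.0), np.float64(1.97)), (np.float64(100.0), np.float64(1.93)), (np.float64(99.0), np.float64(2.8)), (np.float64(98.0), np.float64(4.38)), (np.float64(97.1), np.float64(4.94)), (np.float64(96.1), np.float64(6.52))] t 24.95
```

View pics/s2.png

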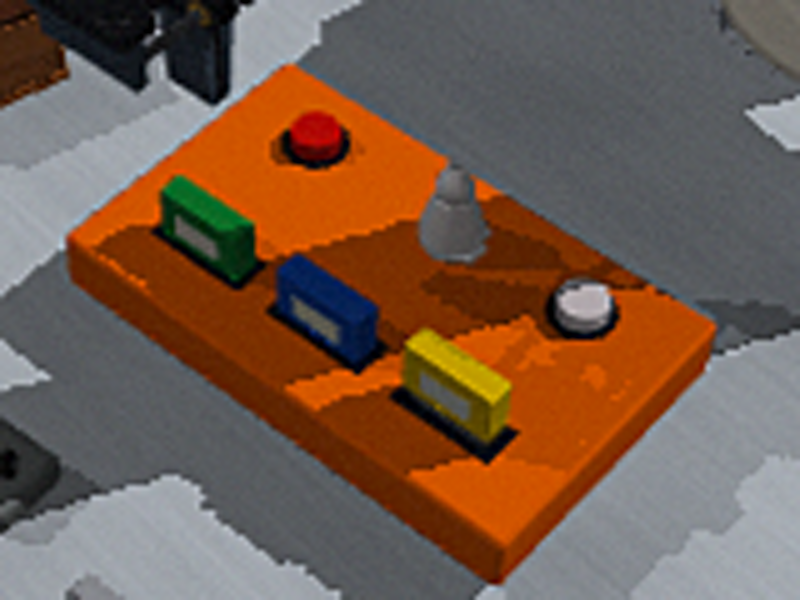

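Green is now home too: its head has dropped to (207,228), and the force rose at the stop. Yellow, the cat and the white button look unchanged, and red at (317,138) is still out. Power button next.

Run:
```python
from h import *
press('power',.008,.066,dx=.002)
q=np.load("q.npy"); w=world(q,P['power']); arm.move_to([.45,-.30,.27],rot(q[2]))
im=arm.snapshot("scene"); cv2.imwrite("pics/s3.png",cv2.resize(im[120:330,200:480,::-1],None,fx=2.8,fy=2.8,interpolation=cv2.INTER_CUBIC))
a=arm.snapshot("top"); cv2.imwrite("pics/top1.png",a[:,:,::-1]); print(arm.current_t(),arm.current_force())
```

```text
power [(np.float64(77.0), np.float64(-0.34)), (np.float64(76.0), np.float64(-0.09)), (np.float64(75.0), np.float64(0.52)), (np.float64(74.0), np.float64(0.18)), (np.float64(73.0), np.float64(2.72)), (np.float64(72.0), np.float64(2.9)), (np.float64(71.0), np.float64(2.03)), (np.float64(70.0), np.float64(2.79)), (np.float64(69.0), np.float64(2.68)), (np.float64(68.0), np.float64(2.41)), (np.float64(67.0), np.float64(3.25)), (np.float64(66.0), np.float64(2.35)), (np.float64(65.0), np.float64(1.84)), (np.float64(64.0), np.float64(4.03)), (np.float64(63.0), np.float64(5.84)), (np.float64(62.0), np.float64(6.85))] t 34.325
35.175 [0.78386407 0.04969448 0.09447012]
```

View pics/s3.png

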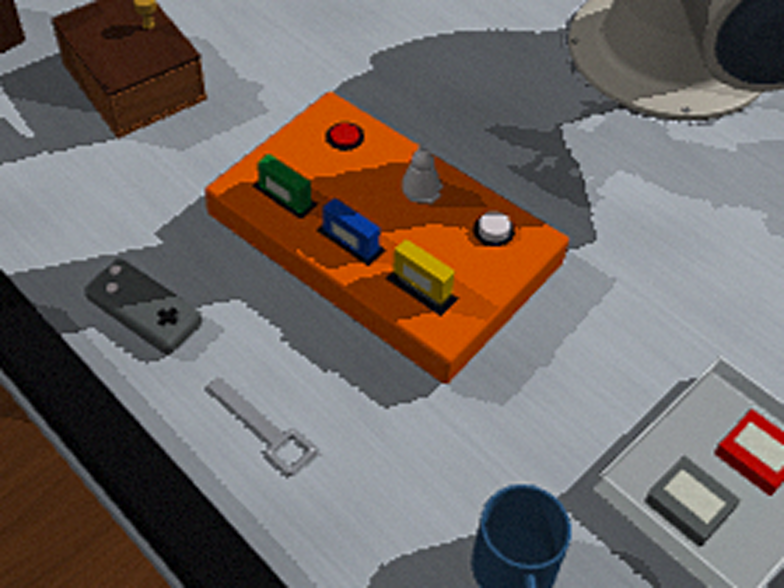

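The red button at (345,135) is pressed flat. Blue and green are down, while yellow and white are still up. The cat is upright and the surrounding objects are in place, so I'm handing in.

Run:
```python
from rig import arm
arm.sign_off()
```

```text
the job is handed in; nothing more can be done
```

I pressed blue, then green, then the red power button with closed fingertips, moved the arm clear and handed the job in at about 35 s of the 48 s allowed. `sign_off` gives no verdict.

- **Force:** each press held at about 2–3 N, then climbed to about 7 N at the hard stop, well under the 20 N limit. Blue and green levelled off about 12 mm down from raised, and power about 8 mm in.
- **Final picture:** blue, green and red are down. Yellow and the white eject button are still up, the cat is upright, and the other loose things look where they were. I judged this by eye and did not measure it. The joint values themselves can't be read.
- **One small disagreement:** the top and wrist cameras differed by about 4 mm on where the buttons were. I shifted the power press 2 mm to split the difference.

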